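# Clear the grease pot and unhitch the tongue

## Task

The grease pot stands in the way of the hitch latch: slide it along the warming plate, without lifting it off, until it stands on the other mark. Then pull the coupler's sprung latch sideways by its grab bar and lift the tongue off the ball, so that the coupler's rim is well clear of the top of the ball (some 7 cm up), leaving everything else alone. Finish while still holding the tongue raised there by hand: do not let go or prop it up.

Things in the scene. Friction and masses are not known exactly. Their poses are not given: they have to be found in the camera images.
- stand: hitch stand, fixed: dark steel base plate 350 x 120 x 15 mm (x from -60 to 290, y from -60 to 60) carrying a 50 mm tow ball. Origin on the bench under the ball's centre (ball centre 62.5 mm up, top 87.5 mm); x points along the tongue from the ball to its pivot, z up
- tongue: grey tube 50 mm wide with the dark coupler on its nose, 0.75 kg. Origin on the pivot pin, (240, 0, 74) mm in the stand's frame; axes as the stand's when seated. It turns freely about the pin's y axis (nose up, at most 0.8 rad) and falls when let go. Coupler: upside-down box 100 mm long (x), 76 mm wide, seated top 95 mm and lower rim 49 mm above the bench
- socket (a point): middle of the coupler's socket, 240 mm from the pivot; seated it lies at the ball's centre, 62.5 mm above the bench
- latch: spring latch (0.12 kg) on the coupler's -y side. Origin in the middle of its black grab bar: 14 mm round, 78 mm long over its ends, along x, at (0, -79, 118) mm in the stand's frame when seated and shut. It slides 20 mm towards -y of the tongue and springs back when let go; the pull is about 4 N at first, 11 N at the end. It rides up with the tongue: one grip on the bar both pulls and lifts
- keeper (a point): middle of the fixed lip (underside 44 mm, top 52 mm above the bench), 50 mm from the ball's centre towards -y. The latch's toe lies under it and locks the tongue down until the latch is pulled by more than 12 mm; keep it pulled until the tongue has risen 30 mm
- rod (a point): on the latch, 45 mm below the bar's middle: a 16 mm thick guide rod with spring runs from here to the coupler; a plate 30 mm wide in x and 7 mm thick joins it to the bar. Free gap between bar and coupler side: 34 mm
- warmer: white warming plate, fixed, 150 x 310 mm and 20 mm high, with two round grey marks 145 mm apart along its y. Origin under its middle on the bench, z up; its +y end is next to the hitch.
- near_mark (a point): centre of the mark next to the hitch, on the plate's top, 20 mm above the bench
- far_mark (a point): centre of the other mark, on the plate's top
- pot: lidded aluminium grease pot, 0.5 to 0.9 kg, lid fixed: 124 mm across (rim 128 mm), 85 mm high. Upright black knob mid-lid, 26 mm across, from 95 to 125 mm above the pot's underside, on a thin neck; wire lugs on two opposite sides 60 mm up, 80 mm out from the axis. Origin in the middle of its underside, z up. It starts on the near mark, 2 to 35 mm from the latch's bar
- spare_ball: spare tow ball on its foot, 50 mm across, 71 mm high; leave alone; origin under its middle
- wrench: wrench, 160 mm, lying along its x; leave alone; origin under its middle
- can: closed can, 66 mm across, 100 mm high; leave alone; origin under its middle
- screwdriver: screwdriver, 200 mm, lying along its x; leave alone; origin under its middle
- disc: grinding disc lying flat, 115 mm across, 6 mm thick; leave alone; origin under its middle
- hammer: hammer, 280 mm, lying along its x; leave alone; origin under its middle
- jar: jar with steel lid, 70 mm across, 90 mm high; leave alone; origin under its middle
Not all that is in view belongs to the job. Of the things like the pot, leave any that is orange or yellow; of the rest the larger one is meant.

How it is judged:
On the way, in this order (a step that is already met when the one before it is completed fails the run):
1. the pot stands on the far mark, the latch still shut (horizontal distance between pot and far_mark below 0.02 m and angle between pot's own z axis and vertical below 0.1 rad and z of pot in the frame of warmer below 0.026 m and linear speed of pot below 0.03 m/s and y of latch in the frame of tongue above -0.084 m and height (world z) of socket below 0.07 m), for 0.2 s.
2. the latch is pulled clear of its keeper with the tongue still down on the ball (y of latch in the frame of tongue below -0.091 m and height (world z) of socket below 0.08 m and contact force between the fingers and latch above 1.5 N), for 0.1 s.
At the end, for the whole second after the job is handed in: the robot's fingers hold the tongue (contact over 1.5 N) with the socket at rest at least 55 mm above its seat, and the pot stands upright and still on the plate within 20 mm of the far mark's centre (height (world z) of socket above 0.1175 m and contact force between the fingers and tongue above 1.5 N and linear speed of each of latch, pot below 0.03 m/s and horizontal distance between pot and far_mark below 0.02 m and angle between pot's own z axis and vertical below 0.1 rad and z of pot in the frame of warmer below 0.026 m); the arm keeps its last pose, push and grip.
It fails at once if the pot is lifted off the plate (more than 8 mm) (z of pot in the frame of warmer above 0.028 m).
It fails at once if the pot is tipped (angle between pot's own z axis and vertical above 0.2 rad).
It fails at once if another thing on the bench is moved by more than 30 mm (distance of any of spare_ball, wrench, can, screwdriver, disc, hammer, jar from where it was at the start of the episode above 0.03 m).
It also fails if it takes over 48 s, if anything falls off the work surface, if the arm or the gripper's body presses on something with over 40 N, if the wrist force passes 120 N, or if a joint passes its speed limit or range.

## Robot

A 6-joint arm with a two-finger parallel gripper is mounted at the origin on the work surface. World frame = base frame: x ahead of the robot, y to its left, z up, the work surface at z = 0. Lengths are in m, angles in rad, forces in N, time in s.
With the tool pointing down it reaches from about 0.25 to 0.725 m from the base axis. Payload 4 kg.
Tool frame: the origin (TCP) lies midway between the tips of the shut fingers; the grasp point (between the pads) lies bot.tcp_to_grasp behind it (bot.tcp_to_grasp is the distance from the TCP to the grasp point, in m); z points along the fingers, y is the line along which they close (so a half turn about z gives the same grasp; the last joint's range is limited). The gripper opens to 85 mm and grips with 20 to 120 N. Pads are 22 mm wide; open, the fingers measure 114 mm over their backs; the gripper's body (76 mm by 85 mm) begins 54 mm behind the grasp point. The pads swing forward as they close: fully open they stand 13 mm farther back than shut.
Start: joints at [-1.347, 0.241, 0.005, 1.335, 0, 1.571], TCP at [0.111, -0.488, 0.231] pointing down, gripper open.
Joint ranges: [-2.72, 2.72], [-1.05, 1.87], [-1.09, 1.28], [-1.99, 2.15], [-1.42, 1.44], [-3.14, 3.14]. Speed limits (rad/s): [2.79, 2.79, 3.14, 3.14, 3.14, 3.14].

## Interface

Orientations are given as a unit quaternion [x, y, z, w].
In Python, from workcell import readout, camera, bot gives the robot as it stands. The module is installed in compiled form; this text tells all that it offers.
- The arm moves only by the tool jog_arm, never from a script. Its argument "motion" is a list of rows, each an object of numbers: "x", "y", "z": the shift along the tool's x, y, z in mm; "spin": the turn about the tool's z in degrees; "fingers": the closure, from -1 (fully open) to 1 (shut). A call has 1 to 8 rows; each row is the pose to reach, as a shift and turn from the pose commanded when the call began, along the tool's axes at that moment; what a row does not reach only later rows make up. A row lasts 1/8 s, in which the tool goes at most 62.5 mm and 10.7 degrees, less where a joint would pass 70% of its speed; a pose out of reach is approached as far as the arm can. A call with a gripper value outside its range is refused whole. The fingers move at their own pace and stop on an object; the grip force is fixed at half the most. Time passes only in rows, so rows that repeat a pose let the fingers close. It gives the time, the measured TCP pose, the force, the opening and the grip force at its end, in the units of the state.
- readout.get_obs(): the state, without advancing time (a new reading comes with each control period).
- camera(name): name is "side" or "top" or "wrist"; returns a dict with "pixels" (480x640x3 uint8, red, green, blue), "K" (3x3 intrinsics, pixels), "rvec" (rotation vector, rad) and "tvec" (3), from world to camera coordinates, as OpenCV has them. Camera axes: x right, y down, z forward; pixel columns grow to the right and rows downward; lengths in m; the calibration is good to about 2 mm. A picture is of the moment at which its call begins. There is no depth.
- bot.job_done(): hands the job in; it is judged then, once.
The state is a dict: "clock": time; "joint_pos": joint angles; "joint_vel": joint speeds; "tau": joint torques, N m; "eef_pos": TCP position; "tool_rot": TCP orientation; "ft_force": force on the tool from outside, world axes, zero at the start; "ft_torque": the same for the moment, N m; "grip_width": finger opening in m; "grasp_force": force on a finger pad.
Only numpy, scipy, OpenCV 4.12 (cv2) and the standard library are available. Lean on these libraries where they do the work, as an engineer would, in place of code of your own. Each camera call takes 0.05 s, during which the arm holds its last target. There are 200 camera calls.

## Working session

There is one attempt and no reset: what is moved stays moved. The work goes in short steps, Python scripts to look and compute and a tool call to move; the robot and the scene stay as the last step left them, time stands still between calls to the robot, and variables do not carry over. Pictures are saved under pics/ and viewed, at most 11 in all, crops included, and the job is handed in when it is done.

Besides the shell and the picture viewer there is one more tool, called as a command line: name --argument value ..., lists and objects as JSON in quotes. jog_arm: Moves the arm, as the interface text tells. Its arguments: {"type":"object","properties":{"motion":{"type":"array"}},"required":["motion"]}

```bash
mkdir -p pics
cat > h.py <<'E'
import numpy as np, cv2
from workcell import readout, camera, bot
def shot(name, fn):
    c=camera(name); cv2.imwrite('pics/'+fn+'.png', c['pixels'][:,:,::-1]); np.savez('pics/'+fn+'.npz',**c); return c
def load(fn): return dict(np.load('pics/'+fn+'.npz'))
def ray(c,u,v):
    R=cv2.Rodrigues(np.array(c['rvec'],float))[0]; t=np.array(c['tvec'],float).ravel()
    return -R.T@t, R.T@np.linalg.inv(c['K'])@np.array([u,v,1.])
def onz(c,u,v,z):
    o,d=ray(c,u,v); return o+d*(z-o[2])/d[2]
def proj(c,p):
    return cv2.projectPoints(np.atleast_2d(np.array(p,float)),np.array(c['rvec'],float),np.array(c['tvec'],float),np.array(c['K'],float),None)[0].reshape(-1,2)
E
python3 - <<'E'
from h import *
for n in ('top','side'): 
    c=shot(n,n+'0'); print(n,ray(c,320,240))
print(readout.get_obs(), bot.tcp_to_grasp)
E
```

```text
top (array([ 0.33538628, -0.03944327,  1.30334652]), array([ 0.18379978,  0.0155591 , -0.98285295]))
side (array([0.07815637, 0.91620302, 0.86838567]), array([ 0.36914509, -0.72010392, -0.58762641]))
{'clock': 0.1, 'joint_pos': array([-1.34701988e+00,  2.41336816e-01,  3.86906793e-03,  1.33520757e+00,
       -2.05563725e-05,  1.57078639e+00]), 'joint_vel': array([ 0.00244131, -0.00105783,  0.00251529, -0.00087619, -0.00025649,
       -0.00017398]), 'tau': array([ 2.23043794e-04, -3.73138261e+01,  2.53009325e+01,  1.08457959e-02,
        2.79189476e-05,  3.07360281e-06]), 'eef_pos': array([ 0.11082554, -0.48698478,  0.23050626]), 'tool_rot': array([ 9.93746045e-01,  1.11659816e-01, -1.15108743e-04, -9.32475354e-04]), 'ft_force': array([-0.11539454,  0.957912  ,  0.28052501]), 'ft_torque': array([-0.00057067,  0.02411605,  0.01313974]), 'grasp_force': 0.0, 'grip_width': 0.08543888089752341} 0.0187
```

View pics/top0.png

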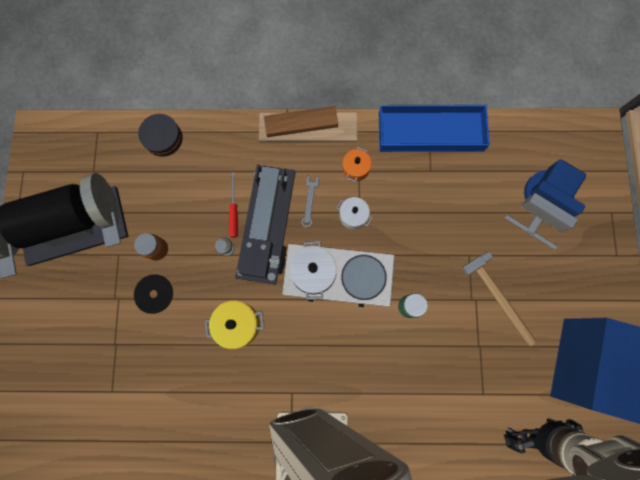

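View pics/side0.png

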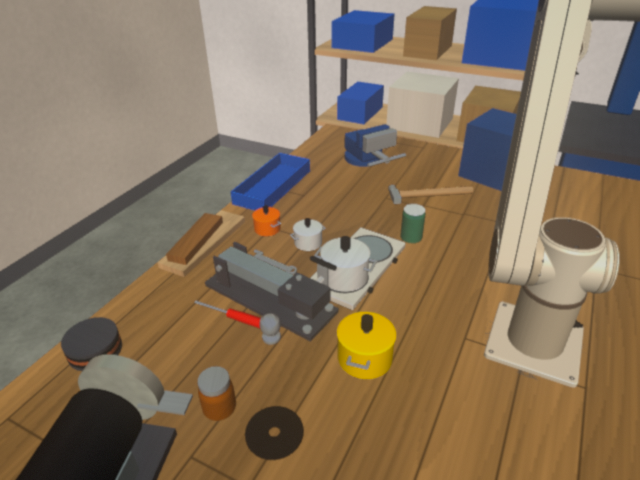

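The top view shows the hitch at (265,220) with its nose at the bottom. The grey pot (313,268) is on the near mark and the far mark is at (364,277). In the side view the latch bar is at (323,263), the pot at (345,262) and the knob at (346,243).

Run:
```python
from h import *
t=load('top0')['pixels'][:,:,::-1]; s=load('side0')['pixels'][:,:,::-1]
a=cv2.resize(t[150:320,225:425],None,fx=4,fy=3.5,interpolation=cv2.INTER_CUBIC)
a=cv2.resize(t[160:310,225:425],(800,600),interpolation=cv2.INTER_CUBIC); cv2.imwrite('pics/tc.png',a)
b=cv2.resize(s[210:360,200:400],(800,600),interpolation=cv2.INTER_CUBIC); cv2.imwrite('pics/sc.png',b)
```

```text
(no output)
```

View pics/tc.png

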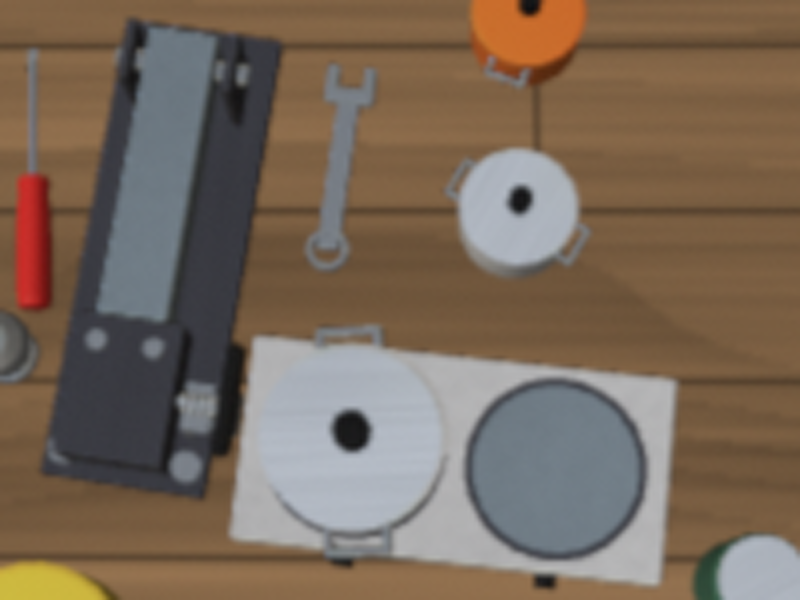

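View pics/sc.png

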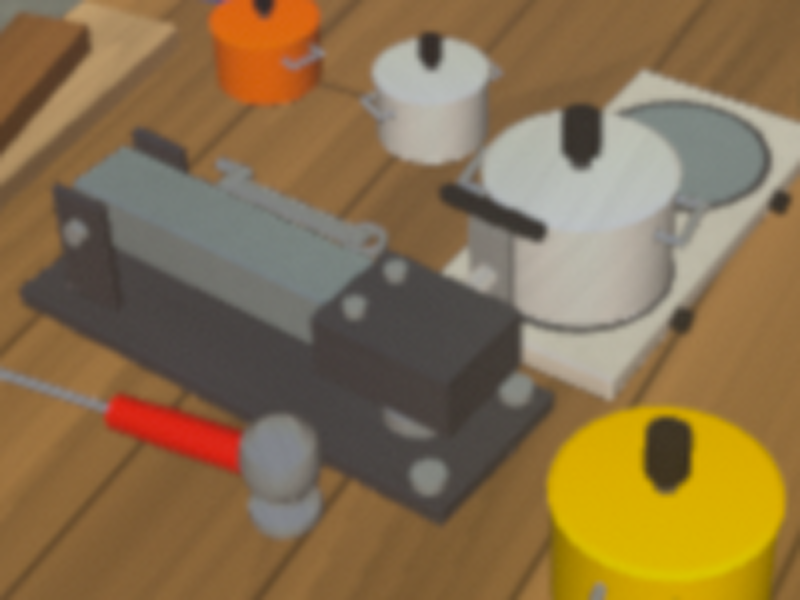

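The crops show the latch bar: top (238,345)–(221,455), side (445,192)–(540,232). The knob is at top (351,430) and the far mark at top (556,468). The pot body is clear of the bar.

Run:
```python
from h import *
np.set_printoptions(precision=4,suppress=True)
T=load('top0');S=load('side0')
ct=lambda u,v:((u+.5)/4+225-.5,(v+.5)/4+160-.5)
cs=lambda u,v:((u+.5)/4+200-.5,(v+.5)/4+210-.5)
pl=np.array([onz(T,*ct(*p),.015) for p in [(125,20),(280,40),(205,497),(43,473)]]); print(pl)
d=(pl[0]+pl[1]-pl[2]-pl[3])/2; yaw=np.arctan2(d[1],d[0]); c=pl.mean(0); print('plate',np.linalg.norm(d),yaw)
ex=np.array([np.cos(yaw),np.sin(yaw),0]);ey=np.array([-ex[1],ex[0],0])
o=c-ex*.115;o[2]=0; print('stand',o,'bar',o-ey*.079+[0,0,.118],'pivot',o+ex*.24)
w=np.array([onz(T,*ct(*p),.02) for p in [(253,337),(677,379),(660,584),(231,541)]])
dy=(w[0]+w[3]-w[1]-w[2])/2; print('warmer',w.mean(0),np.linalg.norm(dy),np.arctan2(-dy[0],dy[1]))
u=dy/np.linalg.norm(dy); print('marks',w.mean(0)+u*.0725,w.mean(0)-u*.0725,'farmark direct',onz(T,*ct(556,468),.02))
def tri(a,b):
    o1,d1=ray(T,*a);o2,d2=ray(S,*b); P=np.array([d1,-d2]).T; k=np.linalg.lstsq(P,o2-o1,rcond=None)[0]
    p,q=o1+d1*k[0],o2+d2*k[1]; return (p+q)/2,np.linalg.norm(p-q)
print('knob',onz(T,*ct(351,430),.145),'side',onz(S,*cs(581,115),.145))
print('bar ends top',onz(T,*ct(238,347),.118),onz(T,*ct(222,453),.118)); print('bar side',onz(S,*cs(445,192),.118),onz(S,*cs(541,232),.118),onz(S,*cs(493,212),.118))
print('pot lid',onz(T,*ct(350,440),.105))
for p in [(316,328),(382,326),(326,553),(391,553)]: print('lug',onz(T,*ct(*p),.08))
print('others: wrench',onz(T,*ct(327,250),.005),'smallpot',onz(T,*ct(520,200),.07))
```

```text
[[0.8089 0.1766 0.015 ]
 [0.7928 0.0586 0.015 ]
 [0.4476 0.1076 0.015 ]
 [0.4646 0.2253 0.015 ]]
plate 0.3481816314840932 -0.1408519857409248
stand [0.5146 0.1581 0.    ] bar [0.5035 0.0799 0.118 ] pivot [0.7522 0.1244 0.    ]
warmer [ 0.4748 -0.072   0.02  ] 0.3077075646734913 -0.09736476691522605
marks [0.4819 0.0002 0.02  ] [ 0.4678 -0.1441  0.02  ] farmark direct [ 0.4686 -0.1448  0.02  ]
knob [ 0.4801 -0.0015  0.145 ] side [ 0.4794 -0.0035  0.145 ]
bar ends top [0.5395 0.0759 0.118 ] [0.4679 0.0852 0.118 ]
bar side [0.5366 0.0728 0.118 ] [0.4665 0.0823 0.118 ] [0.5011 0.0776 0.118 ]
pot lid [0.4783 0.0004 0.105 ]
lug [0.5595 0.0255 0.08  ]
lug [ 0.561  -0.0204  0.08  ]
lug [0.4042 0.017  0.08  ]
lug [ 0.4043 -0.0272  0.08  ]
others: wrench [0.6323 0.0219 0.005 ] smallpot [ 0.6539 -0.1179  0.07  ]
```

jog_arm --motion '[{"x": 50,"y": -42,"spin": 5},{"x": 105,"y": -88,"spin": 12},{"x": 158,"y": -132,"spin": 20.9},{"x": 210,"y": -177,"spin": 20.9},{"x": 262,"y": -220,"spin": 20.9},{"x": 315,"y": -265,"spin": 20.9},{"x": 367,"y": -309,"spin": 20.9},{"x": 420,"y": -353,"spin": 20.9}]'

```text
validation failed for argument at $.mo...
```

```bash
cat >> h.py <<'E'
from scipy.spatial.transform import Rotation as Ro
def shift(target, xang=None):
    s=readout.get_obs(); R=Ro.from_quat(s['tool_rot']).as_matrix()
    d=R.T@(np.array(target)-s['eef_pos'])*1000
    a=np.degrees(np.arctan2(R[1,0],R[0,0]))
    print('t',s['clock'],'tcp',s['eef_pos'].round(4),'shift',d.round(1),'ang',a.round(2),'spin',None if xang is None else round(a-xang,2),'zdir',R[:,2].round(3),'F',s['ft_force'].round(1),'w',s['grip_width'],s['grasp_force'])
E
python3 -c "
from h import *
shift([.480,-.0015,.115],-8.07)"
```

```text
t 0.1 tcp [ 0.1108 -0.487   0.2305] shift [ 467.7 -391.2  116.2] ang 12.82 spin 20.89 zdir [-0.     0.002 -1.   ] F [-0.1  1.   0.3] w 0.08543888089752341 0.0
```

Likely all keys are required in each row.

jog_arm --motion '[{"x": 50,"y": -42,"z": 0,"spin": 5,"fingers": -1},{"x": 105,"y": -88,"z": 0,"spin": 12,"fingers": -1},{"x": 158,"y": -132,"z": 0,"spin": 20.9,"fingers": -1},{"x": 210,"y": -177,"z": 0,"spin": 20.9,"fingers": -1},{"x": 262,"y": -220,"z": 0,"spin": 20.9,"fingers": -1},{"x": 315,"y": -265,"z": 0,"spin": 20.9,"fingers": -1},{"x": 367,"y": -309,"z": 0,"spin": 20.9,"fingers": -1},{"x": 420,"y": -353,"z": 0,"spin": 20.9,"fingers": -1}]'

```text
clock: 1.1
eef_pos: [0.4111, -0.09, 0.2312]
tool_rot: [0.998, -0.07, 0.0, 0.0]
ft_force: [0.1, -1.4, 0.6]
grip_width: 0.0857
grasp_force: 0.0
```

```bash
python3 -c "
from h import *
shift([.480,-.0015,.115],-8.07)"
```

```text
t 1.1 tcp [ 0.4111 -0.09    0.2312] shift [ 55.8 -97.3 116.2] ang -8.07 spin 0.0 zdir [ 0. -0. -1.] F [ 0.1 -1.4  0.6] w 0.08571329304307448 0.0
```

jog_arm --motion '[{"x": 0,"y": 0,"z": 0,"spin": 0,"fingers": -1},{"x": 0,"y": 0,"z": 0,"spin": 0,"fingers": -1}]'

```text
clock: 1.35
eef_pos: [0.4098, -0.0917, 0.2308]
tool_rot: [0.998, -0.07, -0.001, 0.0]
ft_force: [0.1, -0.3, -0.1]
grip_width: 0.0853
grasp_force: 0.0
```

```bash
python3 -c "
from h import *
shift([.480,-.0015,.115],-8.07)
shot('wrist','w1')"
```

```text
t 1.35 tcp [ 0.4098 -0.0917  0.2308] shift [ 57.1 -99.2 115.7] ang -8.01 spin 0.06 zdir [-0.002 -0.    -1.   ] F [ 0.1 -0.3 -0.1] w 0.08526411826282926 0.0
```

View pics/w1.png

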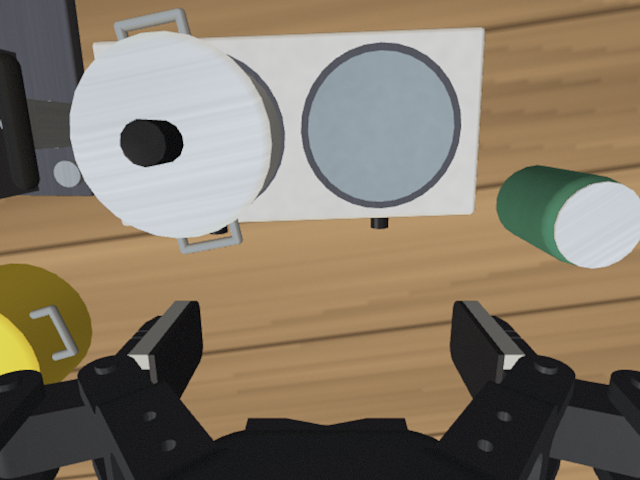

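The wrist view shows the knob top at about (143,142), the far mark at (381,125) and the bar at the far left.

```bash
python3 -c "
from h import *
c=load('w1')
print('knob',onz(c,142,142,.145),'far',onz(c,381.5,125,.02))
print('lid',onz(c,171,136,.105))"
```

```text
knob [ 0.47977532 -0.00226853  0.145     ] far [ 0.4688723  -0.14614221  0.02      ]
lid [ 0.48187753 -0.00389077  0.105     ]
```

jog_arm --motion '[{"x": 28,"y": -49,"z": 0,"spin": 0,"fingers": -1},{"x": 57,"y": -99,"z": 0,"spin": 0,"fingers": -1},{"x": 57,"y": -99,"z": 0,"spin": 0,"fingers": -1},{"x": 57,"y": -99,"z": 30,"spin": 0,"fingers": -1},{"x": 57,"y": -99,"z": 60,"spin": 0,"fingers": -1},{"x": 57,"y": -99,"z": 60,"spin": 0,"fingers": -1},{"x": 57,"y": -99,"z": 60,"spin": 0,"fingers": -1}]'

```text
clock: 2.28
eef_pos: [0.4774, -0.0379, 0.1724]
tool_rot: [0.999, -0.048, 0.001, -0.014]
ft_force: [0.5, -0.5, -0.1]
grip_width: 0.085
grasp_force: 0.0
```

```bash
python3 -c "
from h import *
shift([.480,-.002,.115],-8.07)"
```

```text
t 2.275 tcp [ 0.4774 -0.0379  0.1724] shift [ -0.8 -34.4  58.4] ang -5.49 spin 2.58 zdir [ 0.003  0.028 -1.   ] F [ 0.5 -0.5 -0.1] w 0.08499937296072932 0.0
```

jog_arm --motion '[{"x": 0,"y": 0,"z": 0,"spin": 0,"fingers": -1},{"x": 0,"y": 0,"z": 0,"spin": 0,"fingers": -1}]'

```text
clock: 2.52
eef_pos: [0.4781, -0.037, 0.1724]
tool_rot: [0.999, -0.047, 0.001, -0.014]
ft_force: [-0.7, -0.0, -0.9]
grip_width: 0.0854
grasp_force: 0.0
```

```bash
python3 -c "
from h import *
shift([.480,-.002,.115],-8.07);s=readout.get_obs();print(s['joint_pos'],s['joint_vel'])"
```

```text
t 2.525 tcp [ 0.4781 -0.037   0.1724] shift [ -1.4 -33.4  58.4] ang -5.38 spin 2.69 zdir [ 0.004  0.028 -1.   ] F [-0.7 -0.  -0.9] w 0.08544577628831655 0.0
[-0.09493382  0.23429355 -0.16097659  1.17408698  0.02810642  3.14057713] [ 0.00505207  0.0065474  -0.00539523 -0.00213956  0.00076272  0.00056035]
```

jog_arm --motion '[{"x": 0,"y": 0,"z": 0,"spin": -10,"fingers": -1},{"x": 0,"y": 0,"z": 0,"spin": -20,"fingers": -1},{"x": 0,"y": 0,"z": 0,"spin": -30,"fingers": -1},{"x": 0,"y": 0,"z": 0,"spin": -40,"fingers": -1},{"x": 0,"y": 0,"z": 0,"spin": -50,"fingers": -1},{"x": 0,"y": 0,"z": 0,"spin": -60,"fingers": -1},{"x": 0,"y": 0,"z": 0,"spin": -70,"fingers": -1},{"x": 0,"y": 0,"z": 0,"spin": -80,"fingers": -1}]'

```text
clock: 3.52
eef_pos: [0.4777, -0.0366, 0.1719]
tool_rot: [0.793, 0.609, 0.01, -0.01]
ft_force: [-1.0, 0.8, 0.0]
grip_width: 0.0855
grasp_force: 0.0
```

jog_arm --motion '[{"x": 0,"y": 0,"z": 0,"spin": -10,"fingers": -1},{"x": 0,"y": 0,"z": 0,"spin": -20,"fingers": -1},{"x": 0,"y": 0,"z": 0,"spin": -30,"fingers": -1},{"x": 0,"y": 0,"z": 0,"spin": -40,"fingers": -1},{"x": 0,"y": 0,"z": 0,"spin": -50,"fingers": -1},{"x": 0,"y": 0,"z": 0,"spin": -60,"fingers": -1},{"x": 0,"y": 0,"z": 0,"spin": -70,"fingers": -1},{"x": 0,"y": 0,"z": 0,"spin": -80,"fingers": -1}]'

```text
clock: 4.53
eef_pos: [0.4777, -0.0366, 0.1718]
tool_rot: [0.217, 0.976, 0.014, -0.002]
ft_force: [0.0, -0.2, -0.1]
grip_width: 0.0851
grasp_force: 0.0
```

```bash
python3 -c "
from h import *
shift([.480,-.002,.115],171.93);s=readout.get_obs();print(s['joint_pos'],s['joint_vel'])"
```

```text
t 4.525 tcp [ 0.4777 -0.0366  0.1718] shift [12.1 30.8 57.8] ang 154.99 spin -16.94 zdir [ 0.003  0.028 -1.   ] F [ 0.  -0.2 -0.1] w 0.08509083165945086 0.0
[-0.09435102  0.23497362 -0.16163307  1.17394693  0.02812957  0.34230341] [ 2.14569155e-03  8.03168738e-04  2.39946295e-05  4.72532974e-04
  1.66290167e-03 -1.38410447e+00]
```

jog_arm --motion '[{"x": 12,"y": 31,"z": 0,"spin": -10,"fingers": -1},{"x": 12,"y": 31,"z": 0,"spin": -17,"fingers": -1},{"x": 12,"y": 31,"z": 25,"spin": -17,"fingers": -1},{"x": 12,"y": 31,"z": 50,"spin": -17,"fingers": -1},{"x": 12,"y": 31,"z": 58,"spin": -17,"fingers": -1},{"x": 12,"y": 31,"z": 58,"spin": -17,"fingers": -1}]'

```text
clock: 5.28
eef_pos: [0.4799, -0.0019, 0.1144]
tool_rot: [0.073, 0.997, 0.014, -0.0]
ft_force: [-0.3, 0.7, 0.2]
grip_width: 0.0856
grasp_force: 0.0
```

```bash
python3 -c "
from h import *
shift([.480,-.002,.115],171.93)
c=shot('wrist','w2')"
```

```text
t 5.275 tcp [ 0.4799 -0.0019  0.1144] shift [-0.1 -0.  -0.6] ang 171.64 spin -0.29 zdir [ 0.002  0.028 -1.   ] F [-0.3  0.7  0.2] w 0.08564372941613341 0.0
```

View pics/w2.png

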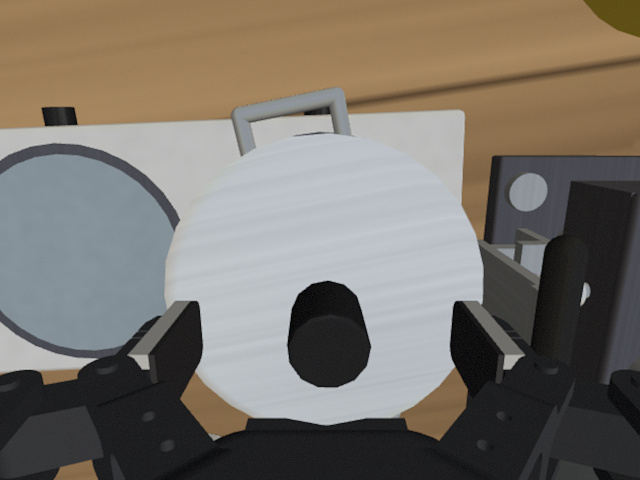

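The knob (328,347) sits midway between the pads, and the right finger is clear of the bar (560,300). Closing.

jog_arm --motion '[{"x": 0,"y": 0,"z": 0,"spin": 0,"fingers": 1},{"x": 0,"y": 0,"z": 0,"spin": 0,"fingers": 1},{"x": 0,"y": 0,"z": 0,"spin": 0,"fingers": 1},{"x": 0,"y": 0,"z": 0,"spin": 0,"fingers": 1},{"x": 0,"y": 0,"z": 0,"spin": 0,"fingers": 1},{"x": 0,"y": 0,"z": 0,"spin": 0,"fingers": 1}]'

```text
clock: 6.08
eef_pos: [0.4804, -0.002, 0.115]
tool_rot: [0.073, 0.997, 0.014, 0.001]
ft_force: [-1.2, 1.4, 4.8]
grip_width: 0.0248
grasp_force: 58.6
```

```bash
python3 -c "
from h import *
shift([.469,-.145,.114],171.93)
c=shot('wrist','w3')"
```

```text
t 6.075 tcp [ 0.4804 -0.002   0.115 ] shift [  -9.5 -143.1   -3. ] ang 171.64 spin -0.29 zdir [ 0.003  0.028 -1.   ] F [-1.2  1.4  4.8] w 0.024846004866582637 58.589011430740356
```

jog_arm --motion '[{"x": 0,"y": -5,"z": 0,"spin": 0,"fingers": 1},{"x": -1,"y": -14,"z": -0.3,"spin": 0,"fingers": 1},{"x": -2,"y": -26,"z": -0.6,"spin": 0,"fingers": 1},{"x": -3,"y": -38,"z": -1,"spin": 0,"fingers": 1},{"x": -3.5,"y": -50,"z": -1.3,"spin": 0,"fingers": 1},{"x": -4.5,"y": -62,"z": -1.6,"spin": 0,"fingers": 1},{"x": -5,"y": -70,"z": -1.8,"spin": 0,"fingers": 1},{"x": -5,"y": -72,"z": -1.8,"spin": 0,"fingers": 1}]'

```text
clock: 7.12
eef_pos: [0.4761, -0.073, 0.1155]
tool_rot: [0.073, 0.997, 0.016, 0.002]
ft_force: [-0.5, 5.3, 8.6]
grip_width: 0.0245
grasp_force: 59.1
```

```bash
python3 -c "
from h import *
shift([.469,-.145,.115],171.93)"
```

```text
t 7.125 tcp [ 0.4761 -0.073   0.1155] shift [ -3.4 -72.3  -1.8] ang 171.66 spin -0.27 zdir [ 0.006  0.031 -0.999] F [-0.5  5.3  8.6] w 0.02446614013019075 59.11334574222565
```

jog_arm --motion '[{"x": 0,"y": -5,"z": -0.2,"spin": 0,"fingers": 1},{"x": -0.5,"y": -14,"z": -0.5,"spin": 0,"fingers": 1},{"x": -1,"y": -26,"z": -0.9,"spin": 0,"fingers": 1},{"x": -2,"y": -38,"z": -1.2,"spin": 0,"fingers": 1},{"x": -2.5,"y": -50,"z": -1.6,"spin": 0,"fingers": 1},{"x": -3,"y": -62,"z": -2,"spin": 0,"fingers": 1},{"x": -4,"y": -70,"z": -2.2,"spin": 0,"fingers": 1},{"x": -4,"y": -72,"z": -2.2,"spin": 0,"fingers": 1}]'

```text
clock: 8.12
eef_pos: [0.4693, -0.1449, 0.1155]
tool_rot: [0.073, 0.997, 0.016, 0.002]
ft_force: [1.2, 6.0, 7.7]
grip_width: 0.0244
grasp_force: 59.2
```

jog_arm --motion '[{"x": 0,"y": 0,"z": 0,"spin": 0,"fingers": 1},{"x": 0,"y": 0,"z": 0,"spin": 0,"fingers": 1}]'

```text
clock: 8.38
eef_pos: [0.4692, -0.145, 0.1154]
tool_rot: [0.073, 0.997, 0.015, 0.002]
ft_force: [0.0, 4.0, 6.8]
grip_width: 0.0248
grasp_force: 59.2
```

```bash
python3 -c "
from h import *
shift([.469,-.145,.115],171.93)
c=shot('side','s2');shot('top','t2')
a=cv2.resize(c['pixels'][200:350,250:450,::-1],(800,600));cv2.imwrite('pics/s2c.png',a)"
```

```text
t 8.375 tcp [ 0.4692 -0.145   0.1154] shift [ 0.2 -0.1  0.4] ang 171.68 spin -0.25 zdir [ 0.005  0.03  -1.   ] F [0.  4.  6.8] w 0.02477910744901097 59.156835079193115
```

View pics/s2c.png

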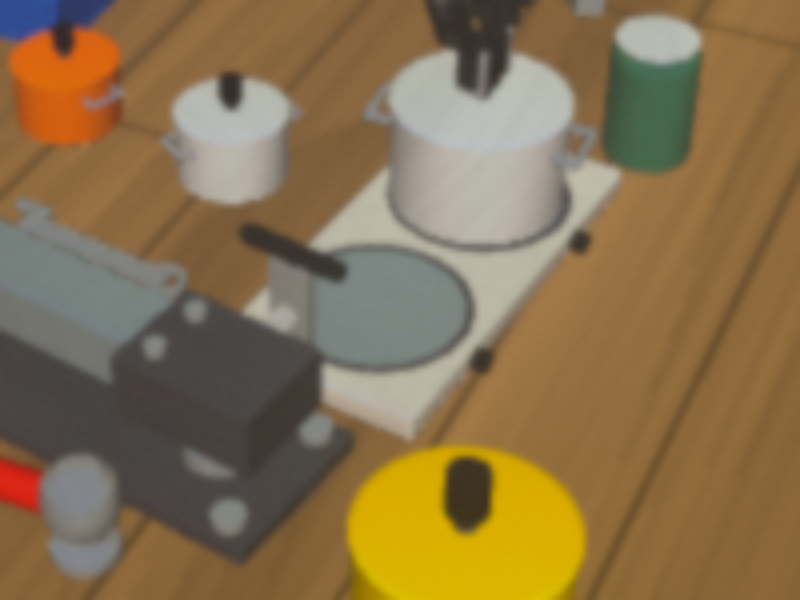

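The pot is centred on the far mark, upright, and its rim shows evenly around the base; the bar is free at (240,232)–(347,270). Release and rise.

jog_arm --motion '[{"x": 0,"y": 0,"z": 0,"spin": 0,"fingers": 0},{"x": 0,"y": 0,"z": 0,"spin": 0,"fingers": -1},{"x": 0,"y": 0,"z": 0,"spin": 0,"fingers": -1},{"x": 0,"y": 0,"z": 0,"spin": 0,"fingers": -1},{"x": 0,"y": 0,"z": -25,"spin": 0,"fingers": -1},{"x": 0,"y": 0,"z": -65,"spin": 0,"fingers": -1},{"x": 0,"y": 0,"z": -80,"spin": 0,"fingers": -1},{"x": 0,"y": 0,"z": -80,"spin": 0,"fingers": -1}]'

```text
clock: 9.48
eef_pos: [0.4685, -0.1483, 0.1949]
tool_rot: [0.073, 0.997, 0.014, 0.001]
ft_force: [-0.1, -0.4, -0.4]
grip_width: 0.0854
grasp_force: 0.0
```

```bash
python3 -c "
from h import *
shift([.503,.079,.196],171.93)
S=load('s2'); f=lambda u,v:(S and ((u+.5)/4+249.5,(v+.5)/4+199.5))
print(onz(S,*f(240,232),.118),onz(S,*f(347,270),.118))"
```

```text
t 9.475 tcp [ 0.4685 -0.1483  0.1949] shift [ -1.1 229.9   5.3] ang 171.63 spin -0.3 zdir [ 0.004  0.027 -1.   ] F [-0.1 -0.4 -0.4] w 0.0853667657291284 0.0
[0.53943318 0.07415593 0.118     ] [0.46408422 0.07904968 0.118     ]
```

jog_arm --motion '[{"x": 0,"y": 35,"z": 0,"spin": 0,"fingers": 0},{"x": 0,"y": 75,"z": 1,"spin": 0,"fingers": 0},{"x": 0,"y": 115,"z": 2,"spin": 0,"fingers": 0},{"x": -1,"y": 155,"z": 3,"spin": 0,"fingers": 0},{"x": -1,"y": 195,"z": 4,"spin": 0,"fingers": 0},{"x": -1,"y": 230,"z": 5,"spin": 0,"fingers": 0},{"x": -1,"y": 230,"z": 5,"spin": 0,"fingers": 0},{"x": -1,"y": 230,"z": 5,"spin": 0,"fingers": 0}]'

```text
clock: 10.48
eef_pos: [0.5013, 0.079, 0.1942]
tool_rot: [0.073, 0.997, 0.014, -0.001]
ft_force: [-0.7, -1.0, -0.9]
grip_width: 0.0428
grasp_force: 0.0
```

```bash
python3 -c "
from h import *
shift([.503,.079,.097],171.93)
c=shot('wrist','w4')"
```

```text
t 10.475 tcp [0.5013 0.079  0.1942] shift [-2.2 -2.4 97.2] ang 171.65 spin -0.28 zdir [-0.001  0.027 -1.   ] F [-0.7 -1.  -0.9] w 0.04277557182806601 0.0
```

View pics/w4.png

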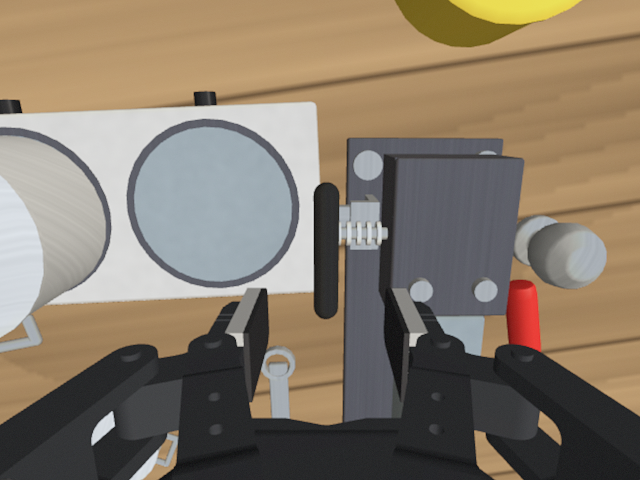

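The bar runs vertically at u≈326, v 183–318, middle (326,250), between the fingers in column.

```bash
python3 -c "
from h import *
c=load('w4')
for p in [(326,183),(326,318),(326,250)]: print(onz(c,*p,.118 if p[1]!=250 else .122))
b=onz(c,326,250,.119); shift([b[0],b[1],.097],171.93)
b=onz(c,455,156,.095);print(onz(c,387,156,.095),onz(c,521,158,.095))"
```

```text
[0.46320381 0.08664692 0.118     ]
[0.53966176 0.07537104 0.118     ]
[0.49834647 0.08135336 0.122     ]
t 10.525 tcp [0.5015 0.0787 0.1945] shift [ 2.2 -0.4 97.6] ang 171.6 spin -0.33 zdir [-0.     0.027 -1.   ] F [-0.1 -0.9  0.1] w 0.04267148251506122 0.0
[0.45598815 0.12378484 0.095     ] [0.46864073 0.20089536 0.095     ]
```

jog_arm --motion '[{"x": 0,"y": -0.2,"z": 25,"spin": 0,"fingers": 0},{"x": 0,"y": -0.2,"z": 55,"spin": 0,"fingers": 0},{"x": 0,"y": -0.2,"z": 80,"spin": 0,"fingers": 0},{"x": 0,"y": -0.2,"z": 96,"spin": 0,"fingers": 0},{"x": 0,"y": -0.2,"z": 96,"spin": 0,"fingers": 0},{"x": 0,"y": -0.2,"z": 96,"spin": 0,"fingers": 0}]'

```text
clock: 11.28
eef_pos: [0.5028, 0.0813, 0.1002]
tool_rot: [0.074, 0.997, 0.014, 0.0]
ft_force: [-0.2, -0.1, 1.5]
grip_width: 0.0425
grasp_force: 0.0
```

```bash
python3 -c "
from h import *
shift([.501,.081,.098],171.93)
c=shot('wrist','w5')"
```

```text
t 11.275 tcp [0.5028 0.0813 0.1002] shift [ 1.7 -0.6  2.2] ang 171.57 spin -0.36 zdir [ 0.003  0.028 -1.   ] F [-0.2 -0.1  1.5] w 0.04253557532442697 0.0
```

View pics/w5.png

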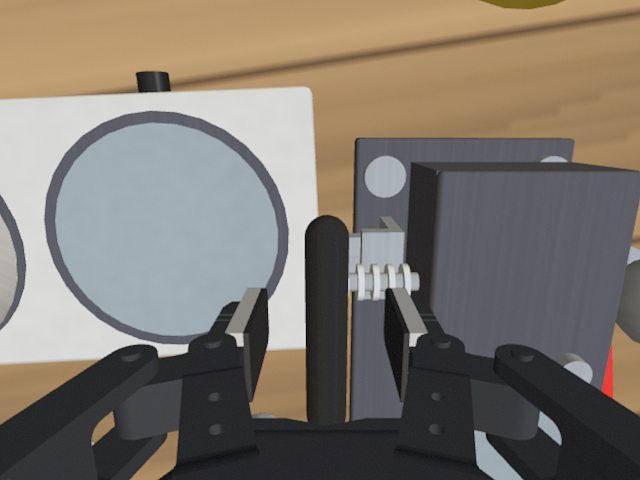

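The bar (u≈327) is midway between the fingers and the inner finger is in the gap. Closing.

jog_arm --motion '[{"x": 0,"y": 0,"z": 2,"spin": 0,"fingers": 0},{"x": 0,"y": 0,"z": 2,"spin": 0,"fingers": 1},{"x": 0,"y": 0,"z": 2,"spin": 0,"fingers": 1},{"x": 0,"y": 0,"z": 2,"spin": 0,"fingers": 1},{"x": 0,"y": 0,"z": 2,"spin": 0,"fingers": 1},{"x": 0,"y": 0,"z": 2,"spin": 0,"fingers": 1}]'

```text
clock: 12.08
eef_pos: [0.5025, 0.0814, 0.098]
tool_rot: [0.073, 0.997, 0.014, 0.0]
ft_force: [-1.4, -3.5, 5.3]
grip_width: 0.0119
grasp_force: 58.5
```

```bash
python3 -c "
from h import *
ey=np.array([.1409,.99,0]);p=readout.get_obs()['eef_pos']
shift(p-ey*.018,171.93)"
```

```text
t 12.075 tcp [0.5025 0.0814 0.098 ] shift [ -0.1 -18.   -0.5] ang 171.61 spin -0.32 zdir [ 0.002  0.027 -1.   ] F [-1.4 -3.5  5.3] w 0.011918487191488383 58.491849303245544
```

jog_arm --motion '[{"x": 0,"y": -3,"z": 0,"spin": 0,"fingers": 1},{"x": 0,"y": -8,"z": -0.2,"spin": 0,"fingers": 1},{"x": 0,"y": -13,"z": -0.3,"spin": 0,"fingers": 1},{"x": 0,"y": -17,"z": -0.5,"spin": 0,"fingers": 1},{"x": 0,"y": -18,"z": -0.5,"spin": 0,"fingers": 1},{"x": 0,"y": -18,"z": -0.5,"spin": 0,"fingers": 1},{"x": 0,"y": -18,"z": -0.5,"spin": 0,"fingers": 1}]'

```text
clock: 12.95
eef_pos: [0.5004, 0.0677, 0.0981]
tool_rot: [0.072, 0.997, 0.018, 0.0]
ft_force: [-0.4, 10.8, 3.5]
grip_width: 0.012
grasp_force: 58.6
```

```bash
python3 -c "
from h import *
ex=np.array([.99,-.1409,0]);p=readout.get_obs()['eef_pos']
for th in (.08,.16,.23,.294):
  c,s=np.cos(th),np.sin(th); q=p+ex*(.24-.24*c+.044*s)+[0,0,.24*s+.044*c-.044]; shift(q,171.93)"
```

```text
t 12.95 tcp [0.5004 0.0677 0.0981] shift [ -4.2   0.7 -19. ] ang 171.78 spin -0.15 zdir [ 0.003  0.036 -0.999] F [-0.4 10.8  3.5] w 0.011996405496618609 58.57872426509857
t 12.95 tcp [0.5004 0.0677 0.0981] shift [-10.    1.4 -37.7] ang 171.78 spin -0.15 zdir [ 0.003  0.036 -0.999] F [-0.4 10.8  3.5] w 0.011996405496618609 58.57872426509857
t 12.95 tcp [0.5004 0.0677 0.0981] shift [-16.2   1.9 -53.6] ang 171.78 spin -0.15 zdir [ 0.003  0.036 -0.999] F [-0.4 10.8  3.5] w 0.011996405496618609 58.57872426509857
t 12.95 tcp [0.5004 0.0677 0.0981] shift [-22.9   2.5 -67.7] ang 171.78 spin -0.15 zdir [ 0.003  0.036 -0.999] F [-0.4 10.8  3.5] w 0.011996405496618609 58.57872426509857
```

jog_arm --motion '[{"x": 0,"y": -2,"z": 0,"spin": 0,"fingers": 1},{"x": 0,"y": -4,"z": 0,"spin": 0,"fingers": 1},{"x": 0,"y": -4,"z": 0,"spin": 0,"fingers": 1},{"x": 0,"y": -4,"z": 0,"spin": 0,"fingers": 1}]'

```text
clock: 13.45
eef_pos: [0.4999, 0.0642, 0.0981]
tool_rot: [0.072, 0.997, 0.018, 0.0]
ft_force: [-1.2, 10.2, 3.5]
grip_width: 0.012
grasp_force: 58.6
```

```bash
python3 -c "
from h import *
shift([.501,.0814,.098],171.93)
shot('wrist','w6')"
```

```text
t 13.45 tcp [0.4999 0.0642 0.0981] shift [ 1.3 17.2  0.7] ang 171.8 spin -0.13 zdir [ 0.003  0.037 -0.999] F [-1.2 10.2  3.5] w 0.012038486242764608 58.64547371864319
```

View pics/w6.png

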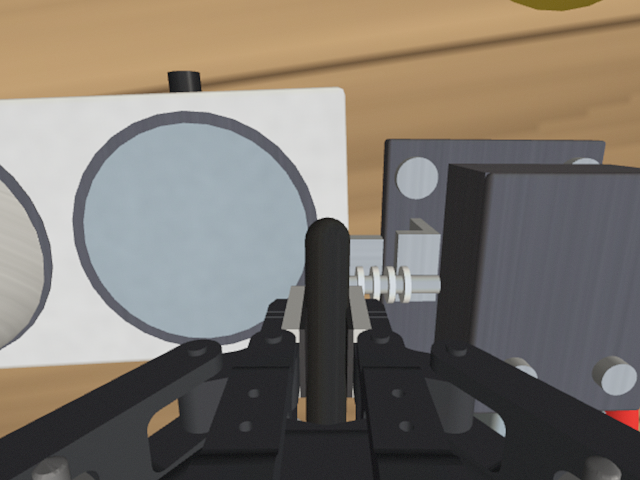

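The bar is held, and the coupler edge moved from u≈411 to 450 relative to it, so the latch is pulled about 17 mm. Lifting along the arc.

jog_arm --motion '[{"x": -1.5,"y": 0.3,"z": -8,"spin": 0,"fingers": 1},{"x": -4,"y": 0.7,"z": -19,"spin": 0,"fingers": 1},{"x": -7,"y": 1,"z": -29,"spin": 0,"fingers": 1},{"x": -10,"y": 1.4,"z": -38,"spin": 0,"fingers": 1},{"x": -13,"y": 1.7,"z": -46,"spin": 0,"fingers": 1},{"x": -16,"y": 2,"z": -54,"spin": 0,"fingers": 1},{"x": -20,"y": 2.3,"z": -62,"spin": 0,"fingers": 1},{"x": -23,"y": 2.5,"z": -69,"spin": 0,"fingers": 1}]'

```text
clock: 14.5
eef_pos: [0.5215, 0.0611, 0.1645]
tool_rot: [0.072, 0.997, 0.018, -0.002]
ft_force: [4.0, 9.4, -8.8]
grip_width: 0.0122
grasp_force: 58.5
```

jog_arm --motion '[{"x": 0,"y": 0,"z": -2,"spin": 0,"fingers": 1},{"x": 0,"y": 0,"z": -2,"spin": 0,"fingers": 1},{"x": 0,"y": 0,"z": -2,"spin": 0,"fingers": 1},{"x": 0,"y": 0,"z": -2,"spin": 0,"fingers": 1}]'

```text
clock: 15.0
eef_pos: [0.5226, 0.0609, 0.1665]
tool_rot: [0.072, 0.997, 0.018, -0.001]
ft_force: [5.1, 9.1, -8.1]
grip_width: 0.012
grasp_force: 58.3
```

```bash
python3 -c "
from h import *
shift([.5,.064,.098],171.93)
c=shot('side','s3')
a=cv2.resize(c['pixels'][180:360,210:450,::-1],(800,600));cv2.imwrite('pics/s3c.png',a)"
```

```text
t 15.0 tcp [0.5226 0.0609 0.1665] shift [22.5 -2.6 68.5] ang 171.78 spin -0.15 zdir [ 0.001  0.035 -0.999] F [ 5.1  9.1 -8.1] w 0.012018448338936952 58.32393407821655
```

View pics/s3c.png

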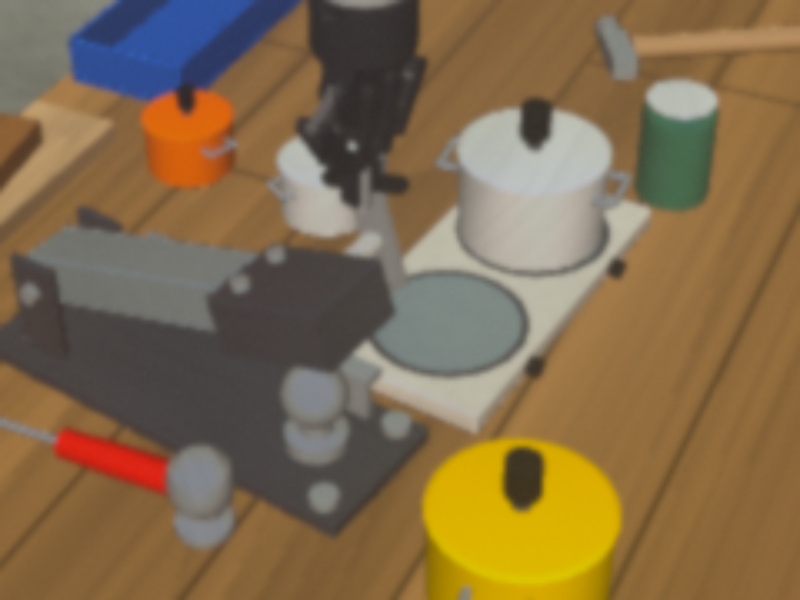

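The tongue is up with the ball (313,400) fully exposed, the bar is gripped at (375,185), and the pot is upright on the far mark. Handing in.

```bash
python3 -c "
from workcell import bot
print(bot.job_done())"
```

```text
the job is handed in; nothing more can be done
None
```

I slid the pot onto the far mark, pulled the latch about 17 mm, and handed in with the tongue still gripped and raised about 70 mm off the ball; the hand-in gave no verdict.

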